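# Clip the wheel of a tube rotator onto its spindle

## Task

Slide the rotator's white wheel back along its spindle, fully home against its shoulder. Then take the long-tabbed spring clip out of the grey block and press it straight down astride the spindle into the groove just in front of the wheel's hub, gently, until it snaps fully home, and let go with its tab up. Leave the short fork in the block and disturb nothing else on the bench.

Things in the scene. Friction and masses are not known exactly. Their poses are not given: they have to be found in the camera images.
- rotator: Bench tube rotator: grey box (141 mm high) on a 215x100 mm plate, fixed to the bench. Origin on the worktop, 95 mm under the spindle's axis; x along the level spindle from its free end (near the robot) to the housing, whose bearing boss starts at x = 52 mm. Nothing stands over the spindle in front of the wheel.
- spindle_axis (a point): Point fixed to the rotator, on the spindle's axis, 17 mm before the rotator's origin (x = -17 mm), same axes. The 20 mm steel spindle is stuck farther in or out, unmeasured: the groove's middle lies 3 to 31 mm along +x of this point (y, z exact); find it by feel or sight. Groove: 14 mm diameter, 7.4 mm wide, square edges. The rod goes on 22 mm in front of it.
- wheel (a joint): How far (m) the wheel stands out from home towards the free end: 0 = home against its shoulder, at most 0.020. It slides with about 2.5 N friction. White disc, 84 mm diameter, 8 mm thick; grey hub, 28 mm diameter, 18 mm out of its front face. Home: hub face flush with the groove's inner wall (3.7 mm from groove middle), disc face 21.7 mm from it. So where it stops tells the groove; out of home its hub covers it.
- clip_tab (a point): Middle of the spring clip's tab. Flat steel clip, 6 mm thick (x), upright in a slot, tab up (z). Tab 24 mm wide (y), reaching from 23 mm below this point to 19 mm above; grip it across the 24 mm. Below it a crown, 38 mm wide, 10 mm high, whose ends rest on the block; under that two dark sprung jaws with flared lips, mouth 18 mm wide. About 50 g. Same both ways round.
- clip_seat (a point): Centre of the clip's seat, 40 mm below clip_tab; same axes; lips end 19 mm lower. Snapped home, it lies on the spindle axis, x along it. In the groove the lips first touch with it 16 mm above the axis; resistance rises to 6-10 N, then from 8 mm the jaws snap round and draw it down. On the 20 mm rod they touch 22 mm above and cannot pass. It grips by itself when let go.
- block: Grey storage block fixed to the bench, 90x56x34 mm, origin at the middle of its underside. Two slots (8.5 mm wide, 33 mm along y, 28 mm deep) at x = -23 and +23 mm; the clip stands in one, the fork in the other, flat sides facing along the block's x.
- fork: One-piece steel fork for another shaft: 6 mm thick, 38 mm wide crown, straight prongs, short round-topped tab 13 mm lower than the clip's. Origin 27 mm above the worktop, 46 mm below its top. Stays in its slot.
- timer: White lab timer, 47x66x57 mm, loose; origin under its middle. Bystander.
- beaker: Glass beaker, 72 mm wide, 95 mm high, stuck to the bench; origin under its middle. Bystander.
- petri: Stack of dishes, 90 mm wide, 61 mm high, stuck to the bench; origin under its middle. Bystander.
- bottle: White screw-cap bottle, 50 mm wide, 100 mm high, loose; origin under its middle. Bystander.
- marker: Dark marker pen lying down, 139 mm long (its y), 13 mm high, loose; origin under its middle. Bystander.
There are look-alikes about, which are no part of the job. What is shaped like the part that bears clip_tab but red is not meant.

How it is judged (in metres and radians):
On the way:
1. the wheel is slid fully home against its shoulder (value of joint wheel below 0.0015 m), for 0.2 s.
At the end, for the whole second after the job is handed in: Wheel home (within 2.5 mm); spring clip snapped into the groove (seat centre within 2 mm of the spindle axis in height and sideways, square to the spindle within 0.2 rad, tab upright enough that its middle is over 115 mm high), let go and at rest; fork still in its slot (value of joint wheel below 0.0025 m and z of clip_seat in the frame of spindle_axis between -0.002 and 0.002 m and y of clip_seat in the frame of spindle_axis between -0.002 and 0.002 m and x of clip_seat in the frame of spindle_axis between 0 and 0.034 m and angle between the x axis of clip_seat and the x axis of spindle_axis, either way round below 0.2 rad and height (world z) of clip_tab above 0.115 m and linear speed of clip below 0.01 m/s and horizontal distance between fork and block below 0.03 m and height (world z) of fork below 0.035 m); the robot touches nothing.
It fails at once if the clip is pressed against the rotator, its spindle or its wheel with more than 50 N in all, the squeeze of both jaws (up to 30 N) counted in (contact force between clip and rotator above 50 N).
It fails at once if the fork is taken out of its slot (distance of fork from where it was at the start of the episode above 0.015 m).
It fails at once if a bystander (timer, bottle or marker) is shifted by more than 30 mm (distance of any of timer, bottle, marker from where it was at the start of the episode above 0.03 m).
It also fails if it takes over 72 s, if anything falls off the work surface, if the arm or the gripper's body presses on something with over 40 N, if the wrist force passes 120 N, or if a joint passes its speed limit or range.

## Robot

A 6-joint arm with a two-finger parallel gripper is mounted at the origin on a cart in front of the work surface, level with it; the furniture and walls round the work are solid. World frame = base frame: x ahead of the robot, y to its left, z up, the work surface at z = 0. Lengths are in mm, angles in rad, forces in N, time in s.
With the tool pointing down it reaches from about 325 to 775 mm from the base axis. Payload 9.3 kg.
Tool frame: the origin (TCP) lies on the centre line of the jaws, within the pads' length; the fingertips stand 11 mm ahead of it and the grasp point (between the pads) lies 8 mm behind it; z points along the fingers, y is the line along which they close (so a half turn about z gives the same grasp; the last joint's range is limited). The gripper opens to 85 mm and grips with 20 to 120 N. Pads are 22 mm wide; open, the fingers measure 114 mm over their backs; the gripper's body (76 mm by 85 mm) begins 54 mm behind the grasp point. The pads swing forward as they close: fully open they stand 13 mm farther back than shut.
Start: joints at [-1.498, 0.259, 0.021, 1.334, 0, 1.418], TCP at [123.131, -536.037, 242.279] pointing down, gripper open.
Joint ranges: [-3.04, 3.04], [-0.91, 1.82], [-1.04, 1.36], [-1.92, 1.95], [-1.52, 1.45], [-3.14, 3.14]. Speed limits (rad/s): [2.22, 2.22, 2.79, 3.14, 3.14, 3.14].

## Interface

Orientations are given as a rotation vector (axis times angle).
In Python, from bench import r gives the robot as it stands.
- The arm moves only by the tool apply_moves, never from a script. Its argument "targets" is a list of rows, each a list of 7 numbers: the shift along the tool's x, y, z in mm, then the turn, a rotation vector about the tool's x, y, z in rad, then the opening in per cent of the stroke, from 0 (shut) to 100 (fully open). A call has 1 to 12 rows; each row shifts and turns the commanded pose from where the row before left it, along the tool's axes as they then stand; what a row does not reach is not made up. A row lasts 1/8 s, in which the tool goes at most 62.5 mm and 10.7 degrees, less where a joint would pass 70% of its speed; a pose out of reach is approached as far as the arm can. A call is refused whole if a number of a shift passes 62.5 or a number of a turn 0.188, either way. A call with a gripper value outside its range is refused whole. The fingers move at their own pace and stop on an object; "force" is the grip in N (left out, the last holds). Time passes only in rows, so rows that do not move let the fingers close. It gives the time, the measured TCP pose, the force, the opening and the grip force at its end, in the units of the state.
- r.state(): the state, without advancing time (a new reading comes with each control period).
- r.get_image(name): name is "scene" or "top"; returns (picture, depth): 400x640x3 uint8, red, green, blue; 400x640 float32, mm along the optical axis (not along the pixel's ray), 0 where there is no reading.
- r.get_calibration(name): a dict with "camera_matrix" (3x3 intrinsics, pixels), "pose" (4x4, takes a point from camera to world coordinates). Camera axes: x right, y up, looking along -z (the intrinsics and any distortion apply to the point x, -y, -z); pixel columns grow to the right and rows downward; lengths in mm; the calibration is good to about 2 mm. A picture is of the moment at which its call begins. get_calibration takes no time and is no camera call.
- r.hand_in(): hands the job in; it is judged then, once.
Trained networks look in the newest picture that a camera, given by its name, has taken for a name from the list of things; names that differ only in an ending like _2 or _b are one class to them, and where a whole thing is asked for, a point or a joint stands for the part that bears it (a point fixed in the world has none). Each returns a list of dicts, best first, with "score" (0 to 1); they miss things now and then, are a little off and sometimes report something else, mostly with a low value. They report only what shows in the picture. A call takes as long as a camera call. They do not tell look-alikes from the thing itself.
- r.boxes_of(camera, name): "extent" ([left, top, right, bottom] in pixels, round what is visible of it).
The state is a dict: "time_s": time; "q": joint angles; "qd": joint speeds; "joint_efforts": joint torques, N m; "ee_pos": TCP position; "tool_rot": TCP orientation; "ft_force": force on the tool from outside, world axes, zero at the start; "ft_torque": the same for the moment, N m; "grip_width": finger opening in mm; "finger_force": force on a finger pad.
Only numpy, scipy, OpenCV 4.12 (cv2) and the standard library are available. Lean on these libraries where they do the work, as an engineer would, in place of code of your own. Each camera call takes 0.05 s, during which the arm holds its last target. There are 200 camera calls.

## Working session

There is one attempt and no reset: what is moved stays moved. The work goes in short steps, Python scripts to look and compute and a tool call to move; the robot and the scene stay as the last step left them, time stands still between calls to the robot, and variables do not carry over. Pictures are saved under pics/ and viewed, at most 10 in all, crops included, and the job is handed in when it is done.

Besides the shell and the picture viewer there is one more tool, called after "Request:" in YAML: its name, and indented under it one key for each argument. apply_moves: Moves the arm, as the interface text tells. Its arguments: {"type":"object","properties":{"targets":{"type":"array","items":{"type":"array","items":{"type":"number"}}},"force":{"type":"number"}},"required":["targets"]}

```bash
mkdir -p pics; cat > h.py <<'E'
from bench import r
import numpy as np, cv2
def shot(n,fn=None):
    im,d=r.get_image(n)
    if fn: cv2.imwrite('pics/'+fn,im[:,:,::-1])
    return im,d
def world(n,d,us,vs,z=None):
    c=r.get_calibration(n);K=np.array(c['camera_matrix']);P=np.array(c['pose'])
    us=np.asarray(us);vs=np.asarray(vs);dd=d[vs,us] if z is None else z
    p=np.stack([(us-K[0,2])/K[0,0]*dd,-(vs-K[1,2])/K[1,1]*dd,-dd,np.ones(us.shape)],-1)
    return (p@P.T)[...,:3]
def cloud(n,d):
    v,u=np.mgrid[0:400,0:640]
    return world(n,d,u,v)
E
python3 - <<'E'
from h import *
for n in('scene','top'):
    im,d=shot(n,n+'0.png'); np.save(n+'_d.npy',d); np.save(n+'_i.npy',im)
    c=r.get_calibration(n); print(n,c)
    for k in('rotator','wheel','clip_tab','block','fork'):
        print(k,[( [int(x) for x in b['extent']],round(b['score'],2)) for b in r.boxes_of(n,k)[:4]])
print(r.state())
E
```

```text
scene {'camera_matrix': array([[465.27475485,   0.        , 336.58934177],
       [  0.        , 465.27475485, 198.66158914],
       [  0.        ,   0.        ,   1.        ]]), 'pose': array([[ 8.29912334e-01,  3.29664566e-01, -4.50074207e-01,
         1.00661387e+02],
       [-5.57883774e-01,  4.95236070e-01, -6.65963160e-01,
        -7.80120892e+02],
       [ 3.34852525e-03,  8.03780138e-01,  5.94917034e-01,
         7.05913788e+02],
       [ 0.00000000e+00,  0.00000000e+00,  0.00000000e+00,
         1.00000000e+00]])}
rotator [([302, 140, 393, 220], 0.65)]
wheel [([310, 159, 320, 191], 0.74), ([433, 245, 483, 299], 0.67), ([300, 140, 395, 219], 0.35)]
clip_tab [([403, 287, 418, 314], 0.92), ([283, 247, 314, 290], 0.73), ([359, 263, 371, 294], 0.63)]
block [([326, 278, 383, 319], 0.82), ([312, 161, 321, 194], 0.47), ([433, 248, 484, 298], 0.42)]
fork [([362, 265, 370, 292], 0.71), ([339, 277, 349, 301], 0.53)]
top {'camera_matrix': array([[501.64735871,   0.        , 317.79478547],
       [  0.        , 501.64735871, 200.46814801],
       [  0.        ,   0.        ,   1.        
[... 500 characters left out ...]
 0.98)]
fork []
{'time_s': 0.6, 'q': array([-1.49761652e+00,  2.58606399e-01,  2.15147074e-02,  1.33373514e+00,
        1.75860604e-05,  1.41819765e+00]), 'qd': array([ 0.00089402, -0.0014196 , -0.00120966, -0.00194156,  0.00018713,
        0.00014102]), 'joint_efforts': array([-2.08927624e-03, -5.55089021e+01,  3.44632924e+01,  1.03050981e-03,
       -2.95862410e-04,  3.82579755e-07]), 'ee_pos': array([ 123.1262723 , -536.03236418,  242.28104191]), 'tool_rot': array([-3.12156611e+00, -3.53895855e-01, -2.95043705e-05]), 'ft_force': array([-0.16361472,  0.73208219, -1.96252644]), 'ft_torque': array([ 0.02756281, -0.00926995,  0.02707725]), 'finger_force': 0.0, 'grip_width': 85.43351458260878}
```

View pics/scene0.png

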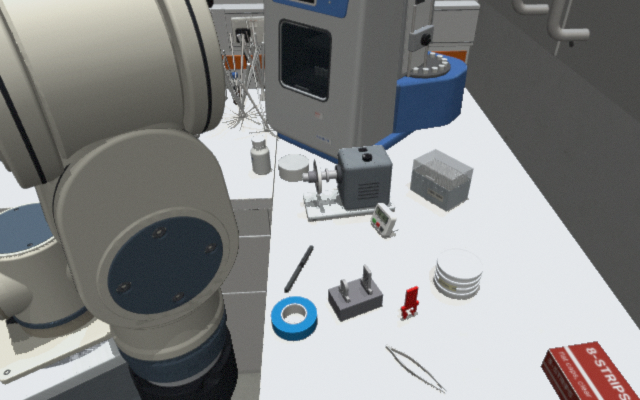

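View pics/top0.png

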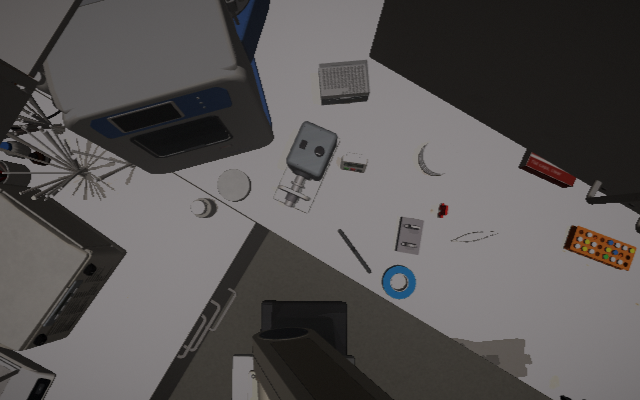

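The scene picture shows the rotator at about (345,180) with its wheel at (315,177), the block at (355,297), and two tabs in it: the taller at (367,277), the shorter at (345,289). A red decoy clip stands at (410,300). Next, point clouds.

```bash
python3 - <<'E'
from h import *
for n in('scene','top'):
    d=np.load(n+'_d.npy');P=cloud(n,d);np.save(n+'_P.npy',P);im=np.load(n+'_i.npy')
    boxes={'scene':{'block':(322,260,388,322),'rot':(296,135,400,222)},'top':{'block':(390,214,424,260),'rot':(270,118,345,214)}}[n]
    for k,(a,b,c,e) in boxes.items():
        Q=P[b:e,a:c].reshape(-1,3)
        print(n,k)
        rng=[(30,37),(40,62),(63,73),(74,95)] if k=='block' else [(2,12),(85,115),(116,136),(137,146)]
        for lo,hi in rng:
            S=Q[(Q[:,2]>lo)&(Q[:,2]<hi)]
            if len(S)<3: print(lo,hi,len(S));continue
            rect=cv2.minAreaRect(S[:,:2].astype(np.float32))
            print(lo,hi,len(S),'med',S.mean(0).round(1),'z',S[:,2].min().round(1),S[:,2].max().round(1),'rect',np.round(rect[0],1),np.round(rect[1],1),round(rect[2],1))
    if n=='scene':
        big=[cv2.resize(im[y:y+80,x:x+105],(800,600),interpolation=cv2.INTER_CUBIC) for x,y in((300,250),(295,140))]
        cv2.imwrite('pics/crop.png',np.vstack([cv2.resize(q,(600,300)) for q in big])[:,:,::-1])
E
```

```text
scene block
30 37 769 med [ 466.2 -301.3   35. ] z 30.1 37.0 rect [ 470.5 -296.6] [58.2 91.1] 80.9
40 62 171 med [ 468.4 -299.9   49.9] z 40.1 61.7 rect [ 470.5 -296.9] [38.4 54.1] 80.9
63 73 67 med [ 465.8 -299.4   68.2] z 63.2 72.9 rect [ 469.9 -296.6] [23.7 51.9] 79.9
74 95 82 med [ 488.5 -300.7   82.5] z 74.3 89.6 rect [ 470.6 -296.5] [25.3 52.8] 82.0
scene rot
2 12 1317 med [685.7  34.8   3.7] z 2.0 12.0 rect [721.9  56.2] [382.  311.6] 60.1
85 115 1484 med [650.5   4.4 100.6] z 85.0 115.0 rect [677.5  46.3] [265.4 208.5] 60.2
116 136 678 med [654.3 -30.8 125.9] z 116.1 136.0 rect [677.   11.1] [200.8 180.2] 58.5
137 146 929 med [670.1 -46.1 142.2] z 137.0 146.0 rect [666.1 -35. ] [161.8 157.4] 23.0
top block
30 37 555 med [ 469.4 -293.8   33.8] z 30.1 37.0 rect [ 469.9 -293.5] [56.9 89.9] 80.6
40 62 26 med [ 468.5 -286.4   47.8] z 40.6 61.9 rect [ 469.5 -296.9] [42.4 53.2] 81.0
63 73 18 med [ 452.  -288.5   69.5] z 65.3 72.6 rect [ 469.8 -292. ] [19.9 51.3] 81.5
74 95 33 med [ 487.6 -295.3   83.7] z 75.3 91.3 rect [ 471.5 -295.3] [22.7 49.8] 85.9
top rot
2 12 1118 med [649.1 -25.2   4. ] z 2.0 12.0 rect [650.9 -26.6] [252.9 196.4] 0.7
85 115 398 med [593.1  -5.7 104.5] z 85.0 114.9 rect [624.2  -7.3] [161.2 175.3] 81.4
116 136 292 med [633.2 -22.  129.6] z 116.0 136.0 rect [ 6.608e+02 -2.000e-01] [153.6 174.9] 66.8
137 146 1515 med [674.2 -38.3 141.2] z 137.0 146.0 rect [663.4 -34.5] [176.5 150.2] 17.6
```

View pics/crop.png

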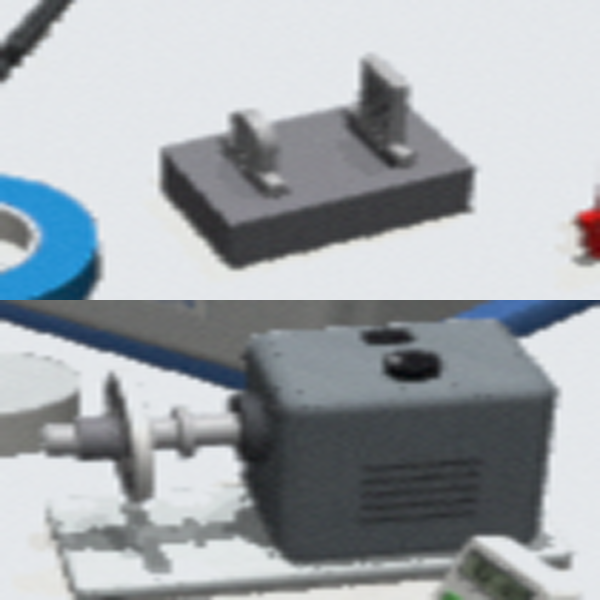

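The crop confirms the clip (taller, square tab) in the block's far slot. The wheel stands well out on the spindle, with the shoulder collar some 15 mm behind it. Next, the rotator's pose.

```bash
python3 - <<'E'
from h import *
for n,box in(('scene',(296,135,400,222)),('top',(270,118,345,214))):
    P=np.load(n+'_P.npy');a,b,c,e=box
    Q=P[b:e,a:c]
    seeds={'scene':(366,160),'top':(316,140)}[n]
    for nm,lo,hi in(('house',20,146),('housetop',138,146)):
        m=((Q[...,2]>lo)&(Q[...,2]<hi)).astype(np.uint8)
        # break at depth jumps
        g=np.linalg.norm(np.gradient(Q[...,2])+np.array([0*Q[...,2]]*2),axis=0)
        if nm=='housetop': m=cv2.morphologyEx(m,cv2.MORPH_OPEN,np.ones((3,3)))
        k,l=cv2.connectedComponents(m,connectivity=4)
        s=l[seeds[1]-b,seeds[0]-a] or l[seeds[1]-b+3,seeds[0]-a]
        S=Q[l==s]
        S=S[(S[:,0]>540)&(S[:,0]<760)&(S[:,1]>-130)&(S[:,1]<60)]
        r_=cv2.minAreaRect(S[:,:2].astype(np.float32));print(n,nm,len(S),S.mean(0).round(1),np.round(r_[0],1),np.round(r_[1],1),round(r_[2],1))
    S=Q.reshape(-1,3); S=S[(S[:,0]>530)&(S[:,0]<640)&(S[:,1]>-60)&(S[:,1]<45)&(S[:,2]>96)&(S[:,2]<112)]
    print('axisband',len(S)); 
    if 1:
        # narrow upper band of spindle+hub
        v,u=np.nonzero((P[...,0]>530)&(P[...,0]<650)&(P[...,1]>-60)&(P[...,1]<45)&(P[...,2]>85)&(P[...,2]<140))
        dirn=np.array([np.cos(-.42),np.sin(-.42)])
        S=P[v,u];t=S[:,:2]@dirn; w=S[:,:2]@[-dirn[1],dirn[0]]
        for k in np.arange(t.min()//6*6,t.max(),6):
            q=(t>=k)&(t<k+6); 
            if q.sum(): print(int(k),q.sum(),'w',w[q].min().round(0),w[q].mean().round(1),w[q].max().round(0),'zmax',S[q,2].max().round(0))
E
```

```text
scene house 3693 [647.1 -56.8 101.6] [646.4 -41.4] [194.2 181.6] 9.3
scene housetop 835 [670.8 -47.8 142.6] [675.3 -42.7] [ 89.4 112.4] 68.5
axisband 330
486 21 w 226.0 231.2 242.0 zmax 107.0
492 24 w 224.0 229.3 239.0 zmax 109.0
498 26 w 223.0 228.8 241.0 zmax 113.0
504 33 w 218.0 225.8 240.0 zmax 113.0
510 27 w 220.0 227.0 239.0 zmax 111.0
516 113 w 193.0 224.1 276.0 zmax 139.0
522 72 w 193.0 208.6 255.0 zmax 140.0
528 11 w 224.0 229.3 235.0 zmax 107.0
534 20 w 226.0 231.0 242.0 zmax 107.0
540 38 w 216.0 229.0 242.0 zmax 116.0
546 21 w 219.0 227.1 239.0 zmax 115.0
552 23 w 226.0 229.8 241.0 zmax 107.0
558 23 w 224.0 230.9 240.0 zmax 109.0
564 50 w 214.0 228.2 249.0 zmax 120.0
570 48 w 199.0 223.7 265.0 zmax 131.0
576 145 w 194.0 221.9 271.0 zmax 140.0
582 15 w 195.0 213.0 268.0 zmax 140.0
top house 2328 [652.5 -32.2 130.1] [636.8 -23.9] [ 93.2 210.1] 66.7
top housetop 1004 [676.1 -42.3 141.6] [676.1 -41.8] [ 82.6 106.1] 66.9
axisband 308
486 21 w 227.0 236.5 246.0 zmax 105.0
492 19 w 227.0 235.6 245.0 zmax 108.0
498 26 w 224.0 236.7 249.0 zmax 113.0
504 28 w 223.0 235.1 249.0 zmax 113.0
510 27 w 223.0 237.0 270.0 zmax 113.0
516 90 w 196.0 235.5 278.0 zmax 139.0
522 47 w 197.0 234.1 273.0 zmax 140.0
528 18 w 228.0 237.0 247.0 zmax 109.0
534 22 w 228.0 236.8 246.0 zmax 109.0
540 33 w 221.0 236.5 253.0 zmax 116.0
546 19 w 228.0 237.1 247.0 zmax 108.0
552 19 w 229.0 237.3 247.0 zmax 109.0
558 21 w 228.0 237.3 247.0 zmax 108.0
564 44 w 216.0 236.9 258.0 zmax 120.0
570 62 w 204.0 241.8 273.0 zmax 136.0
576 100 w 194.0 233.9 280.0 zmax 140.0
582 41 w 194.0 231.9 283.0 zmax 140.0
588 28 w 198.0 233.6 276.0 zmax 140.0
594 15 w 200.0 231.6 260.0 zmax 140.0
600 8 w 203.0 223.2 242.0 zmax 140.0
606 6 w 209.0 215.3 224.0 zmax 140.0
612 2 w 210.0 213.2 216.0 zmax 140.0
```

```bash
cat >> h.py <<'E'
def plan(x,y,z,yaw,n=None,start=None):
    """rows from the present pose to a downward pose; yaw = world yaw of tool x"""
    from scipy.spatial.transform import Rotation as R
    s=r.state(); p=np.array(s['ee_pos']); T=R.from_rotvec(s['tool_rot']).as_matrix()
    th=np.arctan2(T[1,0],T[0,0]); print('t',round(s['time_s'],1),'pose',p.round(1),'yaw',round(th,3),'tilt',np.round(T[2],3),'F',np.round(s['ft_force'],1),'grip',round(s['grip_width'],1))
    dy=yaw-th; D=np.array([x,y,z])-p
    n=n or int(max(np.ceil(abs(dy)/.17),np.ceil(np.linalg.norm(D)/50),1))
    for i in range(n):
        a=th+dy*i/n; d=D/n
        print([round(d[0]*np.cos(a)+d[1]*np.sin(a),1),round(d[0]*np.sin(a)-d[1]*np.cos(a),1),round(-d[2],1),0,0,round(-dy/n,4)])
E
python3 - <<'E'
from h import *
for n in('top','scene'):
    P=np.load(n+'_P.npy').reshape(-1,3)
    S=P[(P[:,2]>145)&(P[:,0]>420)&(P[:,0]<900)&(P[:,1]>-300)&(P[:,1]<300)]
    for x in range(420,760,40):
        q=S[(S[:,0]>=x)&(S[:,0]<x+40)]
        if len(q): print(n,x,len(q),q[:,1].min().round(),q[:,1].max().round(),'zmax',q[:,2].max().round())
a=-.41;t=-32
plan(562+t*np.cos(a),8+t*np.sin(a),242,np.pi-.41,16)
E
```

```text
top 460 1069 -69.0 -69.0 zmax 1325.0
top 580 1 -50.0 -50.0 zmax 147.0
top 620 824 -69.0 300.0 zmax 444.0
top 660 14137 -300.0 300.0 zmax 949.0
top 700 12614 -248.0 300.0 zmax 880.0
top 740 6042 -179.0 300.0 zmax 789.0
scene 620 1168 -69.0 300.0 zmax 421.0
scene 660 5063 -90.0 300.0 zmax 441.0
scene 700 3871 -81.0 175.0 zmax 455.0
scene 740 1028 58.0 84.0 zmax 455.0
t 0.6 pose [ 123.1 -536.   242.3] yaw 0.226 tilt [ 0. -0. -1.] F [-0.2  0.7 -2. ] grip 85.4
[np.float64(32.7), np.float64(-28.2), np.float64(0.0), 0, 0, np.float64(-0.1566)]
[np.float64(36.7), np.float64(-22.7), np.float64(0.0), 0, 0, np.float64(-0.1566)]
[np.float64(39.8), np.float64(-16.7), np.float64(0.0), 0, 0, np.float64(-0.1566)]
[np.float64(41.9), np.float64(-10.3), np.float64(0.0), 0, 0, np.float64(-0.1566)]
[np.float64(43.0), np.float64(-3.6), np.float64(0.0), 0, 0, np.float64(-0.1566)]
[np.float64(43.1), np.float64(3.1), np.float64(0.0), 0, 0, np.float64(-0.1566)]
[np.float64(42.1), np.float64(9.8), np.float64(0.0), 0, 0, np.float64(-0.1566)]
[np.float64(40.0), np.float64(16.2), np.float64(0.0), 0, 0, np.float64(-0.1566)]
[np.float64(37.0), np.float64(22.3), np.float64(0.0), 0, 0, np.float64(-0.1566)]
[np.float64(33.1), np.float64(27.8), np.float64(0.0), 0, 0, np.float64(-0.1566)]
[np.float64(28.3), np.float64(32.6), np.float64(0.0), 0, 0, np.float64(-0.1566)]
[np.float64(22.9), np.float64(36.6), np.float64(0.0), 0, 0, np.float64(-0.1566)]
[np.float64(16.9), np.float64(39.7), np.float64(0.0), 0, 0, np.float64(-0.1566)]
[np.float64(10.5), np.float64(41.9), np.float64(0.0), 0, 0, np.float64(-0.1566)]
[np.float64(3.8), np.float64(43.0), np.float64(0.0), 0, 0, np.float64(-0.1566)]
[np.float64(-2.9), np.float64(43.1), np.float64(0.0), 0, 0, np.float64(-0.1566)]
```

Request:
apply_moves:
  targets:
    - [33, -28, 0, 0, 0, -0.157, 0]
    - [37, -23, 0, 0, 0, -0.157, 0]
    - [40, -17, 0, 0, 0, -0.157, 0]
    - [42, -10, 0, 0, 0, -0.157, 0]
    - [43, -4, 0, 0, 0, -0.157, 0]
    - [43, 3, 0, 0, 0, -0.157, 0]
    - [42, 10, 0, 0, 0, -0.157, 0]
    - [40, 16, 0, 0, 0, -0.157, 0]
    - [37, 22, 0, 0, 0, -0.157, 0]
    - [33, 28, 0, 0, 0, -0.157, 0]
    - [28, 33, 0, 0, 0, -0.157, 0]
    - [0, 0, 0, 0, 0, 0, 0]
  force: 30

```text
time_s: 2.1
ee_pos: [405.5, -150.6, 242.3]
tool_rot: [1.752, 2.608, 0.001]
ft_force: [-0.5, -0.1, -0.0]
grip_width: 0.1
finger_force: 0.0
```

```bash
python3 - <<'E'
from h import *
a=-.41;t=-38
plan(562+t*np.cos(a),8+t*np.sin(a),200,np.pi-.41)
E
```

```text
t 2.1 pose [ 405.5 -150.6  242.3] yaw 1.958 tilt [ 0.  0. -1.] F [-0.5 -0.1 -0. ] grip 0.1
[np.float64(23.0), np.float64(35.7), np.float64(8.5), 0, 0, np.float64(-0.1546)]
[np.float64(17.2), np.float64(38.8), np.float64(8.5), 0, 0, np.float64(-0.1546)]
[np.float64(11.0), np.float64(41.0), np.float64(8.5), 0, 0, np.float64(-0.1546)]
[np.float64(4.6), np.float64(42.2), np.float64(8.5), 0, 0, np.float64(-0.1546)]
[np.float64(-2.0), np.float64(42.4), np.float64(8.5), 0, 0, np.float64(-0.1546)]
```

Request:
apply_moves:
  targets:
    - [23, 36, 8.5, 0, 0, -0.155, 0]
    - [17, 39, 8.5, 0, 0, -0.155, 0]
    - [11, 41, 8.5, 0, 0, -0.155, 0]
    - [4.6, 42, 8.5, 0, 0, -0.155, 0]
    - [-2, 42, 8.5, 0, 0, -0.155, 0]
    - [0, 0, 36, 0, 0, 0, 0]
    - [0, 0, 36, 0, 0, 0, 0]
    - [0, 0, 0, 0, 0, 0, 0]
    - [0, 0, 0, 0, 0, 0, 0]

```text
time_s: 3.22
ee_pos: [527.9, 19.6, 129.1]
tool_rot: [0.647, 3.073, 0.0]
ft_force: [-0.0, 0.6, 0.5]
grip_width: 0.2
finger_force: 0.0
```

```bash
python3 - <<'E'
from h import *
a=-.41;t=-38
plan(562+t*np.cos(a),8+t*np.sin(a),127,np.pi-.41)
im,d=shot('scene','s1.png')
c=cv2.resize(im[120:230,270:430],(800,550),interpolation=cv2.INTER_CUBIC);cv2.imwrite('pics/s1c.png',c[:,:,::-1])
E
```

```text
t 3.2 pose [527.9  19.6 129.1] yaw 2.727 tilt [-0.001  0.    -1.   ] F [-0.   0.6  0.5] grip 0.2
[np.float64(2.2), np.float64(3.0), np.float64(2.1), 0, 0, np.float64(-0.0051)]
```

View pics/s1c.png

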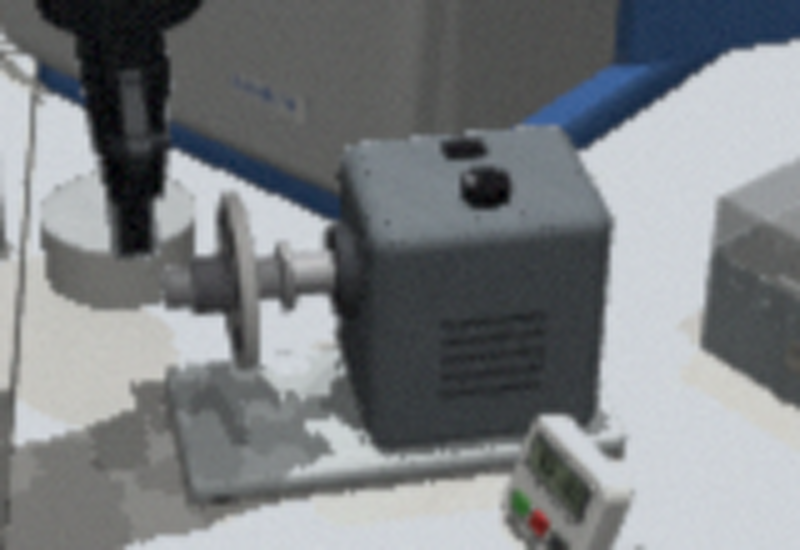

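The closed fingers, at crop (130,220), are in front of the disc and above hub height. Next I push.

Request:
apply_moves:
  targets:
    - [-12, 3, 2, 0, 0, -0.005, 0]
    - [-8, 0, 0, 0, 0, 0, 0]
    - [-4, 0, 0, 0, 0, 0, 0]
    - [-4, 0, 0, 0, 0, 0, 0]
    - [-3, 0, 0, 0, 0, 0, 0]
    - [-3, 0, 0, 0, 0, 0, 0]
    - [-2, 0, 0, 0, 0, 0, 0]
    - [0, 0, 0, 0, 0, 0, 0]

```text
time_s: 4.28
ee_pos: [561.5, 8.6, 125.8]
tool_rot: [-0.637, -3.076, -0.0]
ft_force: [-1.3, 0.4, 1.2]
grip_width: -0.1
finger_force: 0.7
```

Request:
apply_moves:
  targets:
    - [-2, 0, 0, 0, 0, 0, 0]
    - [-2, 0, 0, 0, 0, 0, 0]
    - [-1, 0, 0, 0, 0, 0, 0]
    - [-1, 0, 0, 0, 0, 0, 0]

```text
time_s: 4.78
ee_pos: [567.1, 6.2, 125.8]
tool_rot: [-0.638, -3.076, -0.0]
ft_force: [-1.8, 2.5, -0.3]
grip_width: -0.9
finger_force: 1.3
```

Request:
apply_moves:
  targets:
    - [-1, 0, 0, 0, 0, 0, 0]
    - [-1, 0, 0, 0, 0, 0, 0]

```text
time_s: 5.03
ee_pos: [568.9, 5.4, 125.7]
tool_rot: [-0.638, -3.076, -0.0]
ft_force: [-2.7, 1.5, 1.0]
grip_width: -0.1
finger_force: 1.3
```

Request:
apply_moves:
  targets:
    - [-1, 0, 0, 0, 0, 0, 0]
    - [0, 0, 0, 0, 0, 0, 0]

```text
time_s: 5.28
ee_pos: [570.0, 5.0, 125.8]
tool_rot: [0.638, 3.076, 0.0]
ft_force: [-0.6, 0.8, -0.5]
grip_width: -0.2
finger_force: 0.9
```

Request:
apply_moves:
  targets:
    - [-1, 0, 0, 0, 0, 0, 0]
    - [-1, 0, 0, 0, 0, 0, 0]

```text
time_s: 5.52
ee_pos: [571.7, 4.3, 125.8]
tool_rot: [-0.638, -3.076, -0.0]
ft_force: [-2.1, 2.7, 0.0]
grip_width: -0.2
finger_force: 1.3
```

Request:
apply_moves:
  targets:
    - [-1, 0, 0, 0, 0, 0, 0]
    - [-1, 0, 0, 0, 0, 0, 0]

```text
time_s: 5.78
ee_pos: [573.6, 3.4, 125.8]
tool_rot: [0.638, 3.076, 0.0]
ft_force: [-1.8, 1.8, 0.3]
grip_width: 0.1
finger_force: 1.3
```

Request:
apply_moves:
  targets:
    - [-1, 0, 0, 0, 0, 0, 0]
    - [0, 0, 0, 0, 0, 0, 0]

```text
time_s: 6.02
ee_pos: [574.4, 3.1, 125.8]
tool_rot: [-0.638, -3.076, -0.0]
ft_force: [-1.6, 3.0, 0.2]
grip_width: 0.0
finger_force: 1.6
```

Request:
apply_moves:
  targets:
    - [-1, 0, 0, 0, 0, 0, 0]
    - [-1, 0, 0, 0, 0, 0, 0]

```text
time_s: 6.28
ee_pos: [574.6, 3.0, 125.6]
tool_rot: [-0.636, -3.073, -0.001]
ft_force: [-12.2, 7.3, 6.3]
grip_width: 0.1
finger_force: 7.1
```

Request:
apply_moves:
  targets:
    - [-1, 0, 0, 0, 0, 0, 0]
    - [-0.5, 0, 0, 0, 0, 0, 0]

```text
time_s: 6.52
ee_pos: [574.6, 3.0, 125.6]
tool_rot: [-0.635, -3.071, -0.002]
ft_force: [-16.7, 9.5, 9.3]
grip_width: 0.5
finger_force: 9.7
```

Request:
apply_moves:
  targets:
    - [-1, 0, 0, 0, 0, 0, 0]
    - [-0.5, 0, 0, 0, 0, 0, 0]

```text
time_s: 6.78
ee_pos: [574.7, 2.9, 125.6]
tool_rot: [-0.634, -3.068, -0.002]
ft_force: [-22.9, 10.5, 13.5]
grip_width: 0.0
finger_force: 12.9
```

Stopped firmly, so the wheel is home. Back off and go to the clip.

Request:
apply_moves:
  targets:
    - [10, 0, 0, 0, 0, 0, 0]
    - [20, 0, -10, 0, 0, 0, 0]
    - [10, 0, -50, 0, 0, 0, 0]
    - [0, 0, -20, 0, 0, 0, 100]
    - [0, 0, 0, 0, 0, 0, 100]

```text
time_s: 7.4
ee_pos: [542.7, 17.0, 208.1]
tool_rot: [0.637, 3.072, 0.0]
ft_force: [0.4, 0.5, -0.5]
grip_width: 35.9
finger_force: 0.0
```

```bash
python3 - <<'E'
from h import *
plan(493,-299.5,150,np.pi-.16)
E
```

```text
t 7.4 pose [542.7  17.  208.1] yaw 2.733 tilt [-0.005  0.001 -1.   ] F [ 0.4  0.5 -0.5] grip 35.9
[np.float64(-11.5), np.float64(-44.3), np.float64(8.3), 0, 0, np.float64(-0.0355)]
[np.float64(-9.9), np.float64(-44.7), np.float64(8.3), 0, 0, np.float64(-0.0355)]
[np.float64(-8.3), np.float64(-45.0), np.float64(8.3), 0, 0, np.float64(-0.0355)]
[np.float64(-6.7), np.float64(-45.3), np.float64(8.3), 0, 0, np.float64(-0.0355)]
[np.float64(-5.1), np.float64(-45.5), np.float64(8.3), 0, 0, np.float64(-0.0355)]
[np.float64(-3.4), np.float64(-45.6), np.float64(8.3), 0, 0, np.float64(-0.0355)]
[np.float64(-1.8), np.float64(-45.7), np.float64(8.3), 0, 0, np.float64(-0.0355)]
```

Request:
apply_moves:
  targets:
    - [-11.5, -44, 4, 0, 0, -0.0355, 60]
    - [-10, -45, 4, 0, 0, -0.0355, 60]
    - [-8, -45, 4, 0, 0, -0.0355, 60]
    - [-7, -45, 10, 0, 0, -0.0355, 60]
    - [-5, -45.5, 10, 0, 0, -0.0355, 60]
    - [-3.5, -45.5, 10, 0, 0, -0.0355, 60]
    - [-2, -46, 8, 0, 0, -0.0355, 60]
    - [0, 0, 0, 0, 0, 0, 60]
    - [0, 0, 0, 0, 0, 0, 60]

```text
time_s: 8.52
ee_pos: [492.5, -299.2, 155.0]
tool_rot: [-0.253, -3.13, -0.001]
ft_force: [-0.8, 0.2, 0.1]
grip_width: 51.3
finger_force: 0.0
```

```bash
python3 - <<'E'
from h import *
plan(493,-299.5,78,np.pi-.16)
im,d=shot('scene','s2.png')
c=cv2.resize(im[190:330,280:440],(800,600),interpolation=cv2.INTER_CUBIC);cv2.imwrite('pics/s2c.png',c[:,:,::-1])
E
```

```text
t 8.5 pose [ 492.5 -299.2  155. ] yaw 2.98 tilt [ 0.001  0.001 -1.   ] F [-0.8  0.2  0.1] grip 51.3
[np.float64(-0.3), np.float64(-0.1), np.float64(38.5), 0, 0, np.float64(-0.0006)]
[np.float64(-0.3), np.float64(-0.1), np.float64(38.5), 0, 0, np.float64(-0.0006)]
```

View pics/s2c.png

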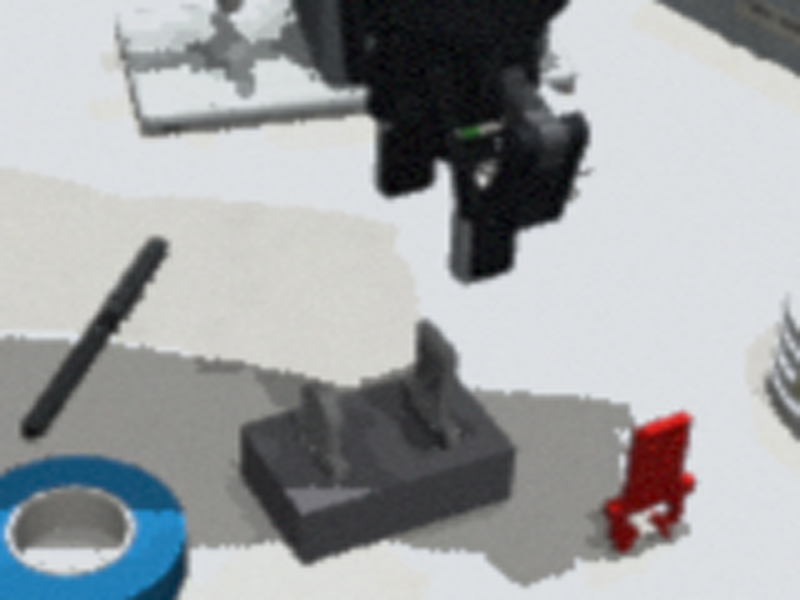

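The fingers, at crop (400–580,190–270), are over the far-slot clip, aligned with the block. Descend.

Request:
apply_moves:
  targets:
    - [0, 0, 38, 0, 0, 0, 60]
    - [0, 0, 38, 0, 0, 0, 60]
    - [0, 0, 10, 0, 0, 0, 60]
    - [0, 0, 7.5, 0, 0, 0, 60]
    - [0, 0, 0, 0, 0, 0, 60]
  force: 60

```text
time_s: 9.2
ee_pos: [493.4, -299.5, 63.0]
tool_rot: [0.251, 3.131, -0.001]
ft_force: [0.5, -0.3, 0.3]
grip_width: 51.3
finger_force: 0.0
```

Request:
apply_moves:
  targets:
    - [0, 0, 0, 0, 0, 0, 0]
    - [0, 0, 0, 0, 0, 0, 0]
    - [0, 0, 0, 0, 0, 0, 0]
    - [0, 0, 0, 0, 0, 0, 0]
    - [0, 0, 0, 0, 0, 0, 0]
    - [0, 0, 0, 0, 0, 0, 0]

```text
time_s: 9.95
ee_pos: [493.4, -299.8, 63.3]
tool_rot: [0.251, 3.13, -0.001]
ft_force: [-0.6, 1.9, 6.9]
grip_width: 22.8
finger_force: 58.5
```

Request:
apply_moves:
  targets:
    - [0, 0, -6, 0, 0, 0, 0]
    - [0, 0, -12, 0, 0, 0, 0]
    - [0, 0, -20, 0, 0, 0, 0]
    - [0, 0, -30, 0, 0, 0, 0]
    - [0, 0, -40, 0, 0, 0, 0]
    - [0, 0, -30, 0, 0, 0, 0]
    - [0, 0, 0, 0, 0, 0, 0]
    - [0, 0, 0, 0, 0, 0, 0]

```text
time_s: 10.95
ee_pos: [492.7, -299.4, 200.0]
tool_rot: [-0.252, -3.131, -0.0]
ft_force: [1.0, -0.4, -0.9]
grip_width: 22.9
finger_force: 58.7
```

```bash
python3 - <<'E'
from h import *
d=np.array([np.cos(-.41),np.sin(-.41)])
t=np.array([564.7,7.3])-25*d
plan(t[0],t[1],199,np.pi-.41)
im,dd=shot('scene','s3.png')
c=cv2.resize(im[130:330,250:450],(600,600),interpolation=cv2.INTER_CUBIC);cv2.imwrite('pics/s3c.png',c[:,:,::-1])
E
```

```text
t 10.9 pose [ 492.7 -299.4  200. ] yaw 2.981 tilt [ 0.  0. -1.] F [ 1.  -0.4 -0.9] grip 22.9
[np.float64(0.3), np.float64(45.8), np.float64(0.1), 0, 0, np.float64(0.0357)]
[np.float64(1.9), np.float64(45.7), np.float64(0.1), 0, 0, np.float64(0.0357)]
[np.float64(3.6), np.float64(45.6), np.float64(0.1), 0, 0, np.float64(0.0357)]
[np.float64(5.2), np.float64(45.5), np.float64(0.1), 0, 0, np.float64(0.0357)]
[np.float64(6.8), np.float64(45.3), np.float64(0.1), 0, 0, np.float64(0.0357)]
[np.float64(8.4), np.float64(45.0), np.float64(0.1), 0, 0, np.float64(0.0357)]
[np.float64(10.0), np.float64(44.7), np.float64(0.1), 0, 0, np.float64(0.0357)]
```

View pics/s3c.png

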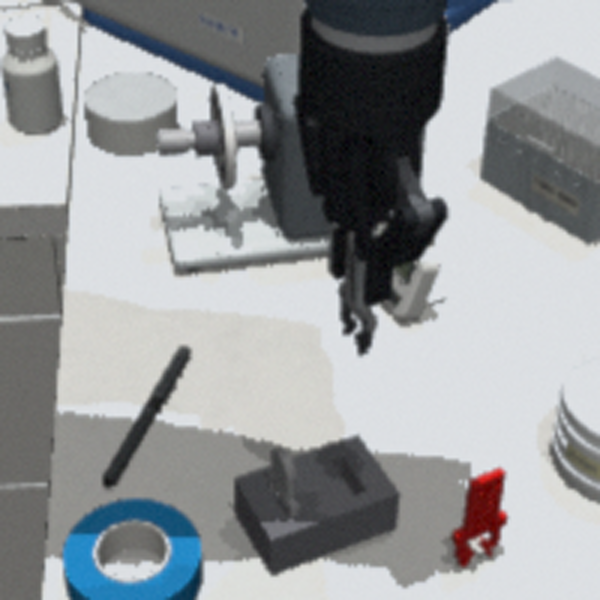

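Clip held straight; the fork is still in its slot at crop (285,480) and the wheel is back.

Request:
apply_moves:
  targets:
    - [0.3, 46, 0, 0, 0, 0.0357, 0]
    - [2, 46, 0, 0, 0, 0.0357, 0]
    - [3.6, 45.5, 0, 0, 0, 0.0357, 0]
    - [5.2, 45.5, 0, 0, 0, 0.0357, 0]
    - [6.8, 45.3, 0, 0, 0, 0.0357, 0]
    - [8.4, 45, 0, 0, 0, 0.0357, 0]
    - [10, 44.7, 0, 0, 0, 0.0357, 0]
    - [0, 0, 0, 0, 0, 0, 0]
    - [0, 0, 0, 0, 0, 0, 0]

```text
time_s: 12.12
ee_pos: [541.8, 17.5, 199.5]
tool_rot: [-0.638, -3.075, 0.001]
ft_force: [-0.1, 0.1, -1.2]
grip_width: 22.7
finger_force: 58.9
```

```bash
python3 - <<'E'
from h import *
d=np.array([np.cos(-.41),np.sin(-.41)])
t=np.array([564.7,7.3])-12*d
plan(t[0],t[1],157,np.pi-.41)
# refine spindle axis (rod, housing-side bits) from the top view and clip in the scene view
for n in('scene','top'):
    im,D=shot(n,n+'4.png');P=cloud(n,D).reshape(-1,3)
    q=P-[564.7,7.3,0];u=q[:,:2]@d;w=q[:,:2]@[-d[1],d[0]]
    for a,b,nm in((-24,-6,'rod'),(5,20,'hub'),(38,52,'behind')):
        m=(u>a)&(u<b)&(abs(w)<18)&(q[:,2]>96)&(q[:,2]<112)
        if m.sum()>4: print(n,nm,m.sum(),'w',np.percentile(w[m],[3,50,97]).round(1),'zmax',q[m,2].max().round(1))
    m=(abs(u+25)<25)&(abs(w)<30)&(q[:,2]>138)&(q[:,2]<165)
    print(n,'clip',m.sum(),np.percentile(w[m],[3,50,97]).round(1) if m.sum() else'')
    if n=='top':
        z=(q[:,2]>100)&(abs(w)<40)&(u>-40)&(u<60); 
        print('disc u',np.percentile(u[z&(q[:,2]>115)&(q[:,2]<138)&(u<45)],[5,25,50,75]).round(1))
E
```

```text
t 12.1 pose [541.8  17.5 199.5] yaw 2.732 tilt [ 0.001 -0.001 -1.   ] F [-0.1  0.1 -1.2] grip 22.7
[np.float64(-13.1), np.float64(-0.2), np.float64(42.5), 0, 0, np.float64(0.0008)]
scene rod 55 w [-12.6  -7.4   2.6] zmax 109.3
scene hub 65 w [-15.6 -10.2   4. ] zmax 111.9
scene behind 43 w [-13.2  -6.9   3.3] zmax 108.2
scene clip 20 [-16.1 -10.8  10. ]
top behind 20 w [-9.  -5.5 -0.5] zmax 107.3
top clip 0 
disc u [20.7 22.4 24.3 26. ]
```

Request:
apply_moves:
  targets:
    - [-6.5, -0.4, 14, 0, 0, 0, 0]
    - [-6.5, -0.4, 14, 0, 0, 0, 0]
    - [0, 0, 10, 0, 0, 0, 0]
    - [0, 0, 4, 0, 0, 0, 0]
    - [0, 0, 0, 0, 0, 0, 0]
    - [0, 0, 0, 0, 0, 0, 0]

```text
time_s: 12.98
ee_pos: [553.9, 11.8, 158.7]
tool_rot: [0.639, 3.075, 0.0]
ft_force: [-0.6, -0.1, -0.7]
grip_width: 22.7
finger_force: 58.9
```

Request:
apply_moves:
  targets:
    - [-3, 0, 0, 0, 0, 0, 0]
    - [-3, 0, 0, 0, 0, 0, 0]
    - [-2, 0, 0, 0, 0, 0, 0]
    - [0, 0, 0, 0, 0, 0, 0]

```text
time_s: 13.48
ee_pos: [561.2, 8.4, 158.2]
tool_rot: [-0.64, -3.076, -0.0]
ft_force: [0.4, 0.1, -0.0]
grip_width: 22.8
finger_force: 58.9
```

Request:
apply_moves:
  targets:
    - [0, 0, 2, 0, 0, 0, 0]
    - [-1, 0, 0, 0, 0, 0, 0]
    - [-1, 0, 0, 0, 0, 0, 0]
    - [0, 0, 0, 0, 0, 0, 0]

```text
time_s: 13.98
ee_pos: [563.0, 7.7, 156.3]
tool_rot: [0.64, 3.076, 0.0]
ft_force: [-0.1, 0.1, -0.4]
grip_width: 22.8
finger_force: 58.9
```

Request:
apply_moves:
  targets:
    - [-0.7, 0, 0, 0, 0, 0, 0]
    - [0, 0, 0, 0, 0, 0, 0]

```text
time_s: 14.22
ee_pos: [563.6, 7.4, 156.3]
tool_rot: [0.64, 3.076, 0.0]
ft_force: [-0.0, 0.3, 0.0]
grip_width: 22.6
finger_force: 58.9
```

Request:
apply_moves:
  targets:
    - [-0.7, 0, 0, 0, 0, 0, 0]
    - [0, 0, 0, 0, 0, 0, 0]

```text
time_s: 14.48
ee_pos: [564.2, 7.1, 156.3]
tool_rot: [0.64, 3.076, 0.0]
ft_force: [-0.3, -0.5, -0.2]
grip_width: 22.9
finger_force: 58.9
```

Request:
apply_moves:
  targets:
    - [-0.7, 0, 0, 0, 0, 0, 0]
    - [0, 0, 0, 0, 0, 0, 0]

```text
time_s: 14.72
ee_pos: [564.9, 6.8, 156.3]
tool_rot: [0.64, 3.076, -0.0]
ft_force: [-0.4, -0.7, -0.3]
grip_width: 22.9
finger_force: 58.9
```

Request:
apply_moves:
  targets:
    - [-0.7, 0, 0, 0, 0, 0, 0]
    - [0, 0, 0, 0, 0, 0, 0]

```text
time_s: 14.98
ee_pos: [565.3, 6.6, 156.2]
tool_rot: [-0.64, -3.075, -0.0]
ft_force: [-0.4, -0.0, 0.4]
grip_width: 23.0
finger_force: 58.9
```

Request:
apply_moves:
  targets:
    - [-0.7, 0, 0, 0, 0, 0, 0]
    - [0, 0, 0, 0, 0, 0, 0]

```text
time_s: 15.22
ee_pos: [565.7, 6.4, 156.2]
tool_rot: [-0.639, -3.075, -0.0]
ft_force: [-2.4, 2.5, 0.3]
grip_width: 22.9
finger_force: 58.9
```

Request:
apply_moves:
  targets:
    - [1.7, 0, 0, 0, 0, 0, 0]
    - [0, 0, 0, 0, 0, 0, 0]
    - [0, 0, 0, 0, 0, 0, 0]

```text
time_s: 15.6
ee_pos: [564.8, 6.9, 156.4]
tool_rot: [0.64, 3.075, -0.0]
ft_force: [0.2, -0.0, -0.9]
grip_width: 23.2
finger_force: 58.9
```

Request:
apply_moves:
  targets:
    - [0, 0, 2, 0, 0, 0, 0]
    - [0, 0, 1, 0, 0, 0, 0]
    - [0, 0, 0, 0, 0, 0, 0]

```text
time_s: 15.98
ee_pos: [564.5, 6.9, 153.1]
tool_rot: [-0.64, -3.075, 0.0]
ft_force: [-0.1, 0.3, -0.8]
grip_width: 22.6
finger_force: 58.9
```

Request:
apply_moves:
  targets:
    - [0, 0, 1, 0, 0, 0, 0]
    - [0, 0, 1, 0, 0, 0, 0]
    - [0, 0, 0, 0, 0, 0, 0]

```text
time_s: 16.35
ee_pos: [564.5, 7.0, 151.2]
tool_rot: [-0.64, -3.076, 0.0]
ft_force: [0.3, 0.2, -1.1]
grip_width: 22.3
finger_force: 58.9
```

Request:
apply_moves:
  targets:
    - [0, 0, 1, 0, 0, 0, 0]
    - [0, 0, 1, 0, 0, 0, 0]
    - [0, 0, 0, 0, 0, 0, 0]

```text
time_s: 16.73
ee_pos: [564.5, 6.8, 149.3]
tool_rot: [-0.64, -3.076, 0.0]
ft_force: [0.2, -1.3, 1.2]
grip_width: 22.8
finger_force: 59.0
```

Request:
apply_moves:
  targets:
    - [0, 0, 1, 0, 0, 0, 0]
    - [0, 0, 1, 0, 0, 0, 0]
    - [0, 0, 0, 0, 0, 0, 0]

```text
time_s: 17.1
ee_pos: [564.5, 6.7, 147.3]
tool_rot: [0.64, 3.076, -0.001]
ft_force: [-1.0, -3.7, 1.3]
grip_width: 23.0
finger_force: 59.2
```

Request:
apply_moves:
  targets:
    - [0, 0, 1, 0, 0, 0, 0]
    - [0, 0, 1, 0, 0, 0, 0]
    - [0, 0, 0, 0, 0, 0, 0]

```text
time_s: 17.48
ee_pos: [564.6, 6.4, 145.7]
tool_rot: [0.64, 3.075, -0.002]
ft_force: [-2.6, -5.1, 5.9]
grip_width: 22.8
finger_force: 59.7
```

A sideways force towards −y shows that the spindle lies a little farther that way, so I shift and continue.

Request:
apply_moves:
  targets:
    - [0, -0.5, 0, 0, 0, 0, 0]
    - [0, -0.5, 0, 0, 0, 0, 0]
    - [0, 0, 0, 0, 0, 0, 0]

```text
time_s: 17.85
ee_pos: [564.4, 6.0, 145.7]
tool_rot: [0.64, 3.075, 0.0]
ft_force: [-1.2, -2.8, 5.4]
grip_width: 22.9
finger_force: 59.5
```

Request:
apply_moves:
  targets:
    - [0, -0.5, 0, 0, 0, 0, 0]
    - [0, 0, 0, 0, 0, 0, 0]

```text
time_s: 18.1
ee_pos: [564.3, 5.7, 145.6]
tool_rot: [0.639, 3.075, 0.001]
ft_force: [-0.9, -1.2, 5.0]
grip_width: 23.0
finger_force: 59.5
```

Request:
apply_moves:
  targets:
    - [0, -0.4, 0, 0, 0, 0, 0]
    - [0, 0, 1, 0, 0, 0, 0]
    - [0, 0, 0, 0, 0, 0, 0]

```text
time_s: 18.48
ee_pos: [564.5, 5.5, 145.1]
tool_rot: [0.639, 3.074, 0.001]
ft_force: [-0.5, -0.3, 7.5]
grip_width: 22.9
finger_force: 59.9
```

Request:
apply_moves:
  targets:
    - [0, 0, 1, 0, 0, 0, 0]
    - [0, 0, 1, 0, 0, 0, 0]
    - [0, 0, 0, 0, 0, 0, 0]

```text
time_s: 18.85
ee_pos: [564.5, 5.6, 143.2]
tool_rot: [0.639, 3.074, 0.002]
ft_force: [-0.2, -1.0, 8.2]
grip_width: 22.7
finger_force: 59.9
```

Request:
apply_moves:
  targets:
    - [0, 0, 1, 0, 0, 0, 0]
    - [0, 0, 1, 0, 0, 0, 0]
    - [0, 0, 0, 0, 0, 0, 0]

```text
time_s: 19.23
ee_pos: [564.2, 5.5, 140.4]
tool_rot: [0.639, 3.075, 0.001]
ft_force: [1.9, -1.6, 3.2]
grip_width: 22.7
finger_force: 59.3
```

Request:
apply_moves:
  targets:
    - [0, 0, 1, 0, 0, 0, 0]
    - [0, 0, 1, 0, 0, 0, 0]
    - [0, 0, 1, 0, 0, 0, 0]
    - [0, 0, 0, 0, 0, 0, 0]

```text
time_s: 19.73
ee_pos: [563.3, 5.5, 136.4]
tool_rot: [-0.639, -3.074, -0.0]
ft_force: [1.0, 1.1, -8.1]
grip_width: 22.7
finger_force: 59.0
```

Request:
apply_moves:
  targets:
    - [0, 0, 1, 0, 0, 0, 0]
    - [0, 0, 1, 0, 0, 0, 0]
    - [0, 0, 1, 0, 0, 0, 0]
    - [0, 0, 0, 0, 0, 0, 0]

```text
time_s: 20.23
ee_pos: [563.7, 5.2, 134.0]
tool_rot: [-0.64, -3.075, 0.0]
ft_force: [1.7, 1.7, -7.2]
grip_width: 22.7
finger_force: 59.1
```

Request:
apply_moves:
  targets:
    - [0, 0, 1, 0, 0, 0, 0]
    - [0, 0, 1, 0, 0, 0, 0]
    - [0, 0, 0, 0, 0, 0, 0]

```text
time_s: 20.6
ee_pos: [563.8, 5.2, 132.3]
tool_rot: [0.64, 3.076, -0.0]
ft_force: [0.2, 1.3, -4.7]
grip_width: 22.6
finger_force: 59.2
```

Request:
apply_moves:
  targets:
    - [0, 0, 0.7, 0, 0, 0, 0]
    - [0, 0, 0.7, 0, 0, 0, 0]
    - [0, 0, 0, 0, 0, 0, 0]

```text
time_s: 20.98
ee_pos: [563.9, 5.2, 131.3]
tool_rot: [0.64, 3.075, -0.0]
ft_force: [-0.2, 0.5, 1.4]
grip_width: 22.7
finger_force: 59.8
```

Request:
apply_moves:
  targets:
    - [0, 0, 0.5, 0, 0, 0, 0]
    - [0, 0, 0, 0, 0, 0, 0]

```text
time_s: 21.22
ee_pos: [564.0, 5.1, 131.1]
tool_rot: [0.64, 3.075, -0.0]
ft_force: [-2.0, 1.0, 5.5]
grip_width: 22.6
finger_force: 60.3
```

Request:
apply_moves:
  targets:
    - [0, 0, 0.5, 0, 0, 0, 0]
    - [0, 0, 0, 0, 0, 0, 0]

```text
time_s: 21.48
ee_pos: [564.1, 5.2, 131.0]
tool_rot: [0.639, 3.074, 0.0]
ft_force: [-3.2, 0.5, 9.0]
grip_width: 22.9
finger_force: 60.8
```

Seated at the expected height (131 mm). Unload and release.

Request:
apply_moves:
  targets:
    - [0, 0, -1, 0, 0, 0, 0]
    - [0, 0, 0, 0, 0, 0, 10]
    - [0, 0, 0, 0, 0, 0, 60]
    - [0, 0, 0, 0, 0, 0, 60]
    - [0, 0, 0, 0, 0, 0, 60]
    - [0, 0, 0, 0, 0, 0, 60]

```text
time_s: 22.22
ee_pos: [563.7, 5.2, 130.8]
tool_rot: [-0.64, -3.075, 0.0]
ft_force: [0.4, 0.5, 0.2]
grip_width: 51.2
finger_force: 0.0
```

Request:
apply_moves:
  targets:
    - [0, 0, -10, 0, 0, 0, 60]
    - [0, 0, -20, 0, 0, 0, 60]
    - [10, 0, -40, 0, 0, 0, 60]
    - [40, 0, -20, 0, 0, 0, 60]
    - [40, 0, 0, 0, 0, 0, 60]
    - [0, 0, 0, 0, 0, 0, 60]
    - [0, 0, 0, 0, 0, 0, 60]

```text
time_s: 23.1
ee_pos: [481.8, 41.0, 221.5]
tool_rot: [0.639, 3.074, 0.0]
ft_force: [0.3, 0.1, -0.1]
grip_width: 51.0
finger_force: 0.0
```

```bash
python3 - <<'E'
from h import *
print(r.state()['ft_force'],r.state()['time_s'])
im,dd=shot('scene','s5.png')
a=cv2.resize(im[130:220,280:400],(720,540),interpolation=cv2.INTER_CUBIC);cv2.imwrite('pics/s5c.png',a[:,:,::-1])
P=cloud('scene',dd).reshape(-1,3)
d=np.array([np.cos(-.41),np.sin(-.41)]);q=P-[564.2,5.3,0];u=q[:,:2]@d;w=q[:,:2]@[-d[1],d[0]]
m=(abs(u)<8)&(abs(w)<22)&(q[:,2]>115)&(q[:,2]<165)
print('tab',m.sum(),np.percentile(u[m],[5,50,95]).round(1),np.percentile(w[m],[3,50,97]).round(1),'ztop',q[m,2].max().round(1))
m=(u>10)&(u<35)&(abs(w)<40)&(q[:,2]>115)&(q[:,2]<140);print('disc u',np.percentile(u[m],[5,50,95]).round(1))
E
```

```text
[ 0.25169299  0.0673305  -0.08544521] 23.1
tab 70 [-3.  -0.7  2.1] [-13.8  -9.2   9.5] ztop 157.7
disc u [21.4 24.2 29.1]
```

View pics/s5c.png

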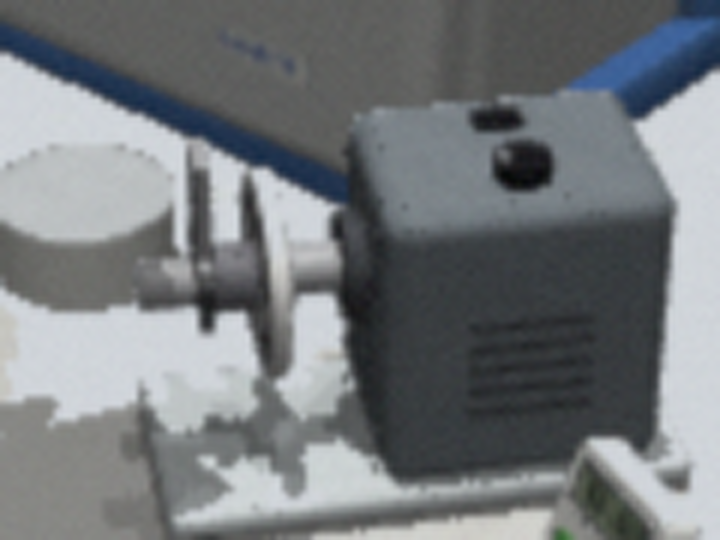

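The clip, at crop (200,230), stands upright astride the spindle just in front of the hub. The wheel is home and the gripper is clear.

```bash
python3 -c "
from bench import r
print(r.hand_in())"
```

```text
the job is handed in; nothing more can be done
None
```

Job handed in, with no verdict returned: the wheel is home against its shoulder, the spring clip is snapped into the groove tab up and let go, and the fork was still in its slot when last seen, after the clip came out.

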